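# Clamp a sliding stop against a block with a cross-action spring clamp

## Robot

A 7-joint arm with a two-finger parallel gripper is mounted at the origin on a cart in front of the work surface, level with it; the furniture and walls round the work are solid. World frame = base frame: x ahead of the robot, y to its left, z up, the work surface at z = 0. Lengths are in m, angles in degrees, forces in N, time in s.
With the tool pointing down it reaches from about 0.4 to 0.75 m from the base axis. Payload 19.5 kg.
Tool frame: the origin (TCP) lies midway between the tips of the shut fingers; the grasp point (between the pads) lies 19 mm behind it (manip.pinch_z is the distance from the TCP to the grasp point, in m); z points along the fingers, y is the line along which they close (so a half turn about z gives the same grasp; the last joint's range is limited). The gripper opens to 85 mm and grips with 20 to 120 N. Pads are 22 mm wide; open, the fingers measure 114 mm over their backs; the gripper's body (76 mm by 85 mm) begins 54 mm behind the grasp point. The pads swing forward as they close: fully open they stand 13 mm farther back than shut.
Start: joints at [69.345, 40.479, -1.581, 85.061, 1.261, 54.483, -4.326], TCP at [0.18, -0.546, 0.231] pointing down, gripper open.
Joint ranges: [-155.06, 155.06], [-18.47, 123.98], [-90, 86.84], [0, 140.48], [-83.41, 263.41], [0, 116], [-161.91, 161.91]. Speed limits (degrees/s): [108.29, 108.29, 147.25, 147.25, 172.46, 172.46, 172.46].

## Interface

Orientations are given as a 3x3 rotation matrix whose columns are the frame's x, y, z axes.
In Python, from station import manip gives the robot as it stands.
- The arm moves only by the tool step_arm, never from a script. Its argument "commands" is a list of rows, each a list of 7 numbers: the shift along the tool's x, y, z in m, then the turn, a rotation vector about the tool's x, y, z in degrees, then the closure, from 0 (fully open) to 1 (shut). A call has 1 to 12 rows; each row is the pose to reach, as a shift and turn from the pose commanded when the call began, along the tool's axes at that moment; what a row does not reach only later rows make up. A row lasts 1/8 s, in which the tool goes at most 62.5 mm and 10.7 degrees, less where a joint would pass 70% of its speed; a pose out of reach is approached as far as the arm can. A call with a gripper value outside its range is refused whole. The fingers move at their own pace and stop on an object; "force" is the grip in N (left out, the last holds). Time passes only in rows, so rows that repeat a pose let the fingers close. It gives the time, the measured TCP pose, the force, the opening and the grip force at its end, in the units of the state.
- manip.state(): the state, without advancing time (a new reading comes with each control period).
- manip.grab_frame(name): name is "scene" or "top" or "wrist"; returns a dict with "frame" (420x560x3 uint8, red, green, blue), "fx", "fy", "cx", "cy" (pixels), "rvec" (rotation vector, rad) and "tvec" (3), from world to camera coordinates, as OpenCV has them. Camera axes: x right, y down, z forward; pixel columns grow to the right and rows downward; lengths in m; the calibration is good to about 2 mm. A picture is of the moment at which its call begins. There is no depth.
- manip.close_job(): hands the job in; it is judged then, once.
Trained networks look in a picture, given as the dict that the camera call returned (one of the last four; its "shot" number tells which), for a name from the list of things; names that differ only in an ending like _2 or _b are one class to them, and where a whole thing is asked for, a point or a joint stands for the part that bears it (a point fixed in the world has none). Each returns a list of dicts, best first, with "score" (0 to 1); they miss things now and then, are a little off and sometimes report something else, mostly with a low value. They report only what shows in the picture. A call takes as long as a camera call. They do not tell look-alikes from the thing itself.
- manip.recognise(name, picture): "xyz" ([x, y, z] in m, in world coordinates, good to about 4 mm: the middle of the surface that is visible of it).
- manip.regions_of(name, picture): "region" (420x560 bool, what is visible of it).
- manip.tip_of(name, picture): "xyz" ([x, y, z] in m, in world coordinates, good to about 4 mm: a listed point, or the origin of a listed thing).
The state is a dict: "clock": time; "q": joint angles; "qd": joint speeds; "effort": joint torques, N m; "position": TCP position; "ee_rot": TCP orientation; "force": force on the tool from outside, world axes, zero at the start; "ft_torque": the same for the moment, N m; "opening": finger opening in m; "grip_force": force on a finger pad.
Only numpy, scipy, OpenCV 4.12 (cv2) and the standard library are available. Lean on these libraries where they do the work, as an engineer would, in place of code of your own. Each camera call takes 0.05 s, during which the arm holds its last target. There are 200 camera calls.

## Task

Squeeze the spring clamp open, lift it off its stand and lower it, held open, over the fence with its front jaw in the notch of the sliding stop, until it sits fully down. Use it to slide the stop along the fence so that it pushes the wooden block up against the sprung bumper with about 8 newtons, never more than 14, and let the clamp close there so that it alone keeps the block pressed (4 to 11 newtons left). Leave the mallet, the loose upright tool handle and the pencil undisturbed.

Things in the scene. Friction and masses are not known exactly. Their poses are not given: they have to be found in the camera images.
- clamp: Steel cross-action spring clamp, 90 mm tall, 0.11 kg, standing upright astride the blade of its stand, jaws down. Origin: middle of the throat, the underside (16 x 14 mm) that sits on the edge the clamp is put over. x: the direction in which jaws and squeeze pads move; z up. Jaws 6 mm thick, 16 mm wide (y), reaching 28 mm below the origin. Symmetric: half a turn about z changes nothing
- clamp_pads (a point): Midway between the centres of the two upright flat rubber squeeze pads, 48.5 mm above the clamp's origin. Pads 24 mm wide (y), 27 mm tall, outer faces 51 mm apart when parked. Squeezing them spreads the jaws by as much: jaw gap = 59 mm minus distance over the pads, at most 29 mm. Each pad pushes out with 13 N as parked, 22 N at a 26 mm gap; on 18 mm of wood the clamp grips with 18 N
- clamp_a (a joint): How far one jaw of the clamp stands out from its place on the 8 mm blade (m); the other moves equally. Jaw gap = 8 mm + 2 x value; -0.004 to 0.0105; 0.005 when gripping 18 mm. As the clamp closes on the wood it gives way along the fence by up to 2 mm, so the press on the bumper falls by 0.5 to 3.5 N
- stand: Fixed wooden stand of the clamp: foot 76 x 90 x 16 mm, upright blade 8 mm thick (x) and 60 mm wide (y), top edge 62 mm above the bench. Origin: centre of the underside, on the bench
- jig: Fixed wooden end-stop jig: base 100 (x) x 320 (y) x 12 mm, z up, origin at the centre of its underside, on the bench. Along its y runs an upright fence 10 mm thick, from x = 30 to 40 mm, top edge 62 mm above the bench. The end block with the sprung bumper is at the -y end, the sliding stop at the +y end, the block between them, before the fence (at lower x)
- notch (a point): On the sliding stop, moves with it: where the clamp's origin belongs. At fence top height, in the middle of the 18 mm of fence (10 mm) plus the stop's 8 mm tongue on the fence's front face, and in the middle of the notch: a slot for the front jaw, open at top and front, 21 mm wide along the fence between two cheeks 18 mm deep, 30 mm down. The back jaw goes behind the fence. Axes as the jig's
- stop (a joint): Travel of the sliding stop along the fence towards the bumper (the jig's -y), m, 0 to 0.11. A wooden block 45 mm along the fence, 34 mm deep, 49 mm high; its end face, 22.5 mm from the notch's middle, meets the block. It drags with 1.5 N; the bumper pushes it back if it is not clamped
- end_block: Wooden block 60 x 28 x 46 mm fixed at the -y end of the jig, origin under its centre, on the jig's base. Towards +y it carries a round rubber bumper, 18 mm wide, 14 mm nearer the fence than its middle, 22 mm above the base. A set screw puts the tip of the free bumper anywhere from 40 to 57 mm from the origin; this is not measured. The bumper yields 1 mm for 2 N, 14 mm at most
- work: Loose plain wooden block, 66 x 123 x 45 mm, about 0.2 kg, standing on the jig's base with its long side beside the fence, its ends facing the bumper and the stop. Origin: centre of its underside; y along its length. Sliding it and the stop together takes 4 to 7 N, to be added to the bumper's force at the tool
- mallet: Wooden mallet lying at the back left, 116 x 276 x 66 mm; a bystander, leave it alone. Origin: centre of its underside
- tool_handle: Loose wooden tool handle standing upright between stand and jig, 34 mm thick, 77 mm tall; a bystander, leave it alone. Origin: centre of its underside
- pencil: Pencil, 143 mm long, near the robot; a bystander, leave it alone. Origin: centre of its underside
There are look-alikes about, which are no part of the job. What is shaped like the clamp but purple or turquoise is not meant.

How it is judged (in metres and radians):
On the way, in this order (a step that is already met when the one before it is completed fails the run):
1. the clamp has been lifted clear of its stand (z of clamp in the frame of stand above 0.095 m), for 0.1 s.
2. the clamp, jaws held open, sits down over fence and stop with its front jaw in the notch (z of clamp in the frame of notch between -0.006 and 0.006 m and horizontal distance between clamp and notch below 0.007 m and angle between the x axis of clamp and the x axis of jig, either way round below 0.2 rad and value of joint clamp_a above 0.0062 m), for 0.2 s.
3. with the clamp in the notch, the block is pushed onto the bumper (z of clamp in the frame of notch between -0.006 and 0.006 m and horizontal distance between clamp and notch below 0.007 m and angle between the x axis of clamp and the x axis of jig, either way round below 0.2 rad and contact force between work and end_block above 3 N), for 0.1 s.
At the end, for the whole second after the job is handed in: The closed clamp grips fence and stop, its origin within 6 mm in height and 7 mm sideways of the notch point, square within 0.2 rad; the block is pressed on the bumper with 4 to 11 N and touches the stop (its middle at most 88 mm along the fence from the notch); all at rest (z of clamp in the frame of notch between -0.006 and 0.006 m and horizontal distance between clamp and notch below 0.007 m and angle between the x axis of clamp and the x axis of jig, either way round below 0.2 rad and value of joint clamp_a below 0.0062 m and contact force between clamp and jig above 8 N and contact force between work and end_block between 4 and 11 N and y of work in the frame of notch above -0.088 m and linear speed of each of clamp, work below 0.01 m/s).
It fails at once if the block is pressed on the bumper with more than 14 N (contact force between work and end_block above 14 N).
It fails at once if a bystander (mallet, tool handle or pencil) is pushed aside by more than 25 mm (distance of any of mallet, tool_handle, pencil from where it was at the start of the episode above 0.025 m).
It also fails if it takes over 72 s, if anything falls off the work surface, if the arm or the gripper's body presses on something with over 40 N, if the wrist force passes 120 N, or if a joint passes its speed limit or range.

## Working session

There is one attempt and no reset: what is moved stays moved. The work goes in short steps, Python scripts to look and compute and a tool call to move; the robot and the scene stay as the last step left them, time stands still between calls to the robot, and variables do not carry over. Pictures are saved under pics/ and viewed, at most 10 in all, crops included, and the job is handed in when it is done.

Besides the shell and the picture viewer there is one more tool, called in YAML: its name, and indented under it one key for each argument. step_arm: Moves the arm, as the interface text tells. Its arguments: {"type":"object","properties":{"commands":{"type":"array"},"force":{"type":"number"}},"required":["commands"]}

```bash
mkdir -p pics; ls; cat > h.py <<'E'
import numpy as np, cv2
from station import manip
def proj(p,f):
    K=np.array([[f['fx'],0,f['cx']],[0,f['fy'],f['cy']],[0,0,1]])
    return cv2.projectPoints(np.array(p,float).reshape(-1,1,3),np.array(f['rvec']),np.array(f['tvec']),K,None)[0].reshape(-1,2)
def ray(uv,f):
    R=cv2.Rodrigues(np.array(f['rvec']))[0]
    d=R.T@np.array([(uv[0]-f['cx'])/f['fx'],(uv[1]-f['cy'])/f['fy'],1.])
    return -R.T@np.array(f['tvec']).ravel(),d
def atz(uv,f,z):
    o,d=ray(uv,f); return o+d*(z-o[2])/d[2]
def save(f,n,box=None,s=1):
    im=f['frame'][:,:,::-1]
    if box: im=im[box[1]:box[3],box[0]:box[2]]
    cv2.imwrite('pics/'+n,cv2.resize(im,None,fx=s,fy=s,interpolation=cv2.INTER_CUBIC))
E
python3 - <<'E'
from h import *
np.set_printoptions(precision=4,suppress=True)
s=manip.state(); print({k:np.round(v,4) for k,v in s.items()}, manip.pinch_z)
for c in ['scene','top']:
    f=manip.grab_frame(c); save(f,c+'0.png',s=1.4)
    R=cv2.Rodrigues(np.array(f['rvec']))[0]; print(c,-R.T@np.array(f['tvec']).ravel())
    for n in ['clamp','clamp_pads','stand','jig','notch','end_block','work','mallet','tool_handle','pencil']:
        for r in manip.tip_of(n,f)[:4]: print(n,round(r['score'],2),np.round(r['xyz'],4),np.round(proj(r['xyz'],f)[0]))
E
```

```text
pics
{'clock': np.float64(0.0), 'q': array([69.344 , 40.5131, -1.5829, 85.0833,  1.2589, 54.4838, -4.3249]), 'qd': array([-0.0635,  0.1605, -0.0403, -0.0091, -0.0914,  0.1077, -0.0285]), 'effort': array([ -0.0007, -88.3216,   1.2344, -23.6175,   0.0169,   0.0065,
         0.    ]), 'position': array([ 0.1802, -0.5458,  0.2308]), 'ee_rot': array([[ 0.9496,  0.3134, -0.0004],
       [ 0.3134, -0.9496,  0.001 ],
       [-0.    , -0.0011, -1.    ]]), 'force': array([ 0.1283, -0.1335, -0.617 ]), 'ft_torque': array([-0.0461,  0.0273, -0.022 ]), 'grip_force': np.float64(0.0), 'opening': np.float64(0.0855)} 0.0187
scene [0.1857 0.7746 0.7156]
clamp 0.88 [0.4529 0.2406 0.0293] [271. 247.]
clamp 0.81 [0.4952 0.1614 0.026 ] [269. 221.]
clamp 0.55 [0.4391 0.3632 0.0596] [252. 280.]
clamp 0.52 [0.6107 0.5335 0.0001] [140. 333.]
clamp_pads 0.86 [0.4575 0.2394 0.0765] [269. 232.]
clamp_pads 0.72 [0.4965 0.1614 0.0785] [268. 206.]
clamp_pads 0.68 [0.4385 0.3657 0.1094] [250. 266.]
stand 0.92 [0.4395 0.3702 0.0016] [252. 298.]
jig 0.64 [ 0.5013 -0.0628  0.0008] [299. 178.]
jig 0.21 [ 0.4422  0.3721 -
[... 515 characters left out ...]
 0.0013] [238. 240.]
clamp 0.42 [0.4987 0.1633 0.032 ] [280. 208.]
clamp_pads 0.64 [0.4547 0.2442 0.079 ] [253. 204.]
clamp_pads 0.51 [0.5008 0.1568 0.0756] [283. 202.]
clamp_pads 0.5 [0.4382 0.3705 0.11  ] [216. 190.]
stand 0.8 [0.4424 0.3735 0.0023] [218. 205.]
jig 0.64 [ 0.4996 -0.0643 -0.0023] [343. 236.]
notch 0.54 [0.5351 0.0384 0.0607] [319. 208.]
notch 0.25 [0.4399 0.3662 0.1099] [217. 190.]
end_block 0.7 [ 0.495  -0.2069  0.0127] [384. 249.]
work 0.58 [ 0.4974 -0.0623  0.0118] [342. 234.]
mallet 0.81 [0.6097 0.5304 0.0021] [200. 155.]
tool_handle 0.56 [0.5665 0.2213 0.0009] [272. 192.]
tool_handle 0.32 [0.4404 0.3651 0.1063] [218. 191.]
pencil 0.65 [0.3438 0.2566 0.0045] [237. 240.]
```

View pics/scene0.png

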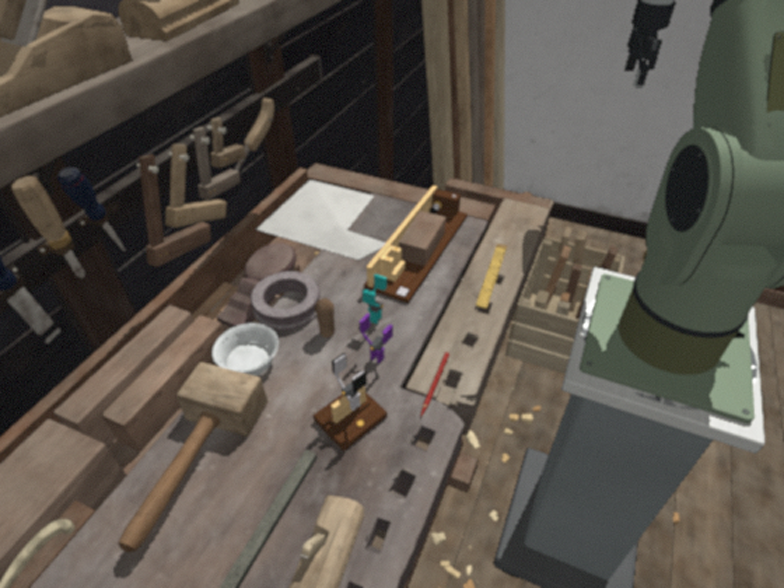

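View pics/top0.png

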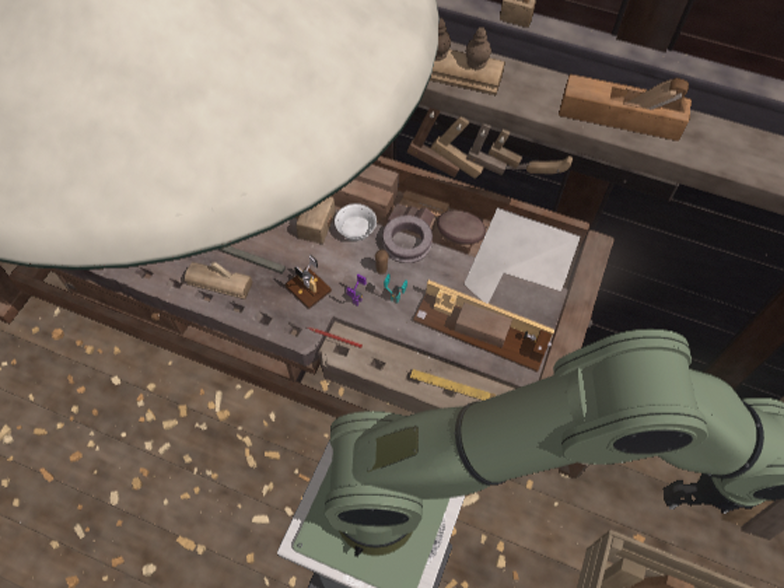

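The steel clamp is on its stand at about scene px (350,385) of the 1.4x picture, i.e. (0.44, 0.37). The purple and turquoise look-alikes are between it and the jig, and the tool handle is at (325,318). I'll swing over towards the clamp at a safe height.

step_arm:
  commands:
    - [0.387,-0.216,-0.13,0,0,-40,0]
    - [0.387,-0.216,-0.13,0,0,-40,0]
    - [0.387,-0.216,-0.13,0,0,-40,0]
    - [0.387,-0.216,-0.13,0,0,-40,0]
    - [0.387,-0.216,-0.13,0,0,-40,0]
    - [0.387,-0.216,-0.13,0,0,-40,0]
    - [0.387,-0.216,-0.13,0,0,-40,0]
    - [0.44,-0.5,-0.13,0,0,-75,0]
    - [0.44,-0.5,-0.13,0,0,-75,0]
    - [0.44,-0.5,-0.13,0,0,-75,0]
    - [0.44,-0.5,-0.13,0,0,-75,0]
    - [0.44,-0.5,-0.13,0,0,-75,0]

```text
clock: 2.6
position: [0.4409, 0.0687, 0.3616]
ee_rot: [[-0.058, 0.998, 0.001], [0.998, 0.058, 0.0], [0.0, 0.001, -1.0]]
force: [0.6, 0.1, 0.1]
opening: 0.0852
grip_force: 0.0
```

```bash
python3 - <<'E'
from h import *
np.set_printoptions(precision=4,suppress=True)
s=manip.state(); print(s['clock'],s['position'],s['ee_rot'],s['q'])
f=manip.grab_frame('scene'); 
a=f['frame'][225:345,180:340,::-1]; b=f['frame'][120:225,240:340,::-1]
cv2.imwrite('pics/s1.png',np.hstack([cv2.resize(a,(560,420),interpolation=2),cv2.resize(b[:, :],(240,252),interpolation=2).copy() if 0 else cv2.copyMakeBorder(cv2.resize(b,(240,252),interpolation=2),0,168,0,0,0)]))
w=manip.grab_frame('wrist'); save(w,'w1.png')
for n in ['clamp','clamp_pads','stand','jig','notch','end_block','work','tool_handle']:
    for r in manip.tip_of(n,w)[:3]: print(n,round(r['score'],2),np.round(r['xyz'],4),np.round(proj(r['xyz'],w)[0]))
E
```

```text
2.6 [0.4409 0.0687 0.3616] [[-0.0581  0.9983  0.0005]
 [ 0.9983  0.0581  0.0002]
 [ 0.0002  0.0005 -1.    ]] [  3.4388  22.0123 -25.5871  95.1511  10.2759  65.1393 -21.5198]
clamp 0.82 [0.4981 0.1564 0.0246] [322. 109.]
clamp_pads 0.98 [0.4959 0.1588 0.0816] [326. 107.]
clamp_pads 0.89 [0.4551 0.2432 0.0799] [299.  30.]
notch 0.83 [0.5308 0.0396 0.0655] [340. 197.]
end_block 0.78 [ 0.4924 -0.2111  0.0098] [297. 324.]
end_block 0.56 [ 0.4945 -0.0672  0.0107] [305. 250.]
work 0.91 [ 0.4975 -0.062   0.0131] [307. 248.]
tool_handle 0.87 [0.5618 0.2247 0.001 ] [369.  63.]
```

View pics/w1.png

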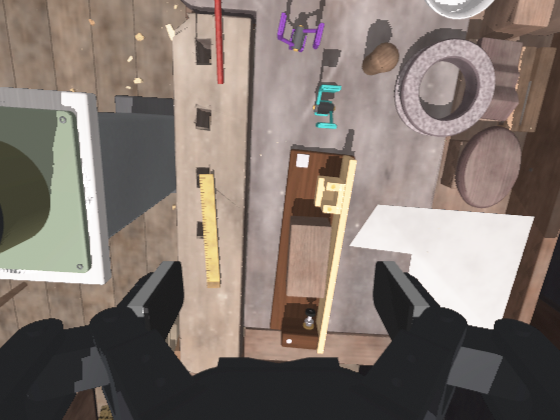

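The wrist picture shows the jig: the fence top runs from px (352,156) to (321,352), the notch is at about (328,195), and the turquoise and purple clamps are above. Next, over to the clamp.

step_arm:
  commands:
    - [0.22,0.0,0.06,0,0,0,0]
    - [0.22,0.0,0.06,0,0,0,0]
    - [0.22,0.0,0.06,0,0,0,0]
    - [0.22,0.0,0.06,0,0,0,0]
    - [0.22,0.0,0.06,0,0,0,0]
    - [0.22,0.0,0.06,0,0,0,0]

```text
clock: 3.85
position: [0.4292, 0.2855, 0.3014]
ee_rot: [[-0.056, 0.998, 0.0], [0.998, 0.056, -0.0], [-0.0, 0.0, -1.0]]
force: [-0.6, -0.2, -0.1]
opening: 0.0854
grip_force: 0.0
```

```bash
python3 - <<'E'
from h import *
np.set_printoptions(precision=4,suppress=True)
s=manip.state(); print(s['clock'],s['position'],s['ee_rot'],s['q'])
w=manip.grab_frame('wrist'); save(w,'w2.png')
for n in ['clamp','clamp_pads','stand','tool_handle']:
    for r in manip.tip_of(n,w)[:3]: print(n,round(r['score'],2),np.round(r['xyz'],4),np.round(proj(r['xyz'],w)[0]))
E
```

```text
3.85 [0.4292 0.2855 0.3014] [[-0.0559  0.9984  0.0001]
 [ 0.9984  0.0559 -0.0004]
 [-0.0004  0.0001 -1.    ]] [-23.4723  31.9956 -24.6518  89.9738  14.622   61.2517 -48.6868]
clamp 0.94 [0.4557 0.2431 0.0281] [296. 202.]
clamp 0.88 [0.4401 0.3652 0.0641] [291. 105.]
clamp 0.67 [0.4973 0.1612 0.0275] [321. 260.]
clamp_pads 0.94 [0.4957 0.1624 0.0803] [325. 277.]
clamp_pads 0.81 [0.4414 0.3659 0.1095] [295. 104.]
clamp_pads 0.58 [0.455  0.2432 0.0816] [298. 214.]
stand 0.6 [0.4448 0.3746 0.0001] [293.  99.]
tool_handle 0.93 [0.5606 0.2258 0.0007] [367. 213.]
tool_handle 0.39 [ 0.4435  0.372  -0.0006] [292. 101.]
```

View pics/w2.png

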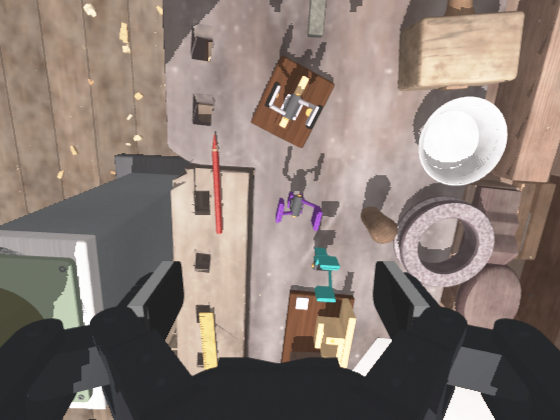

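The picture shows the steel clamp with its pads at about px (274,97) and (313,117) and the stand's foot turned. I need the yaw angles precisely.

```bash
python3 - <<'E'
from h import *
np.set_printoptions(precision=4,suppress=True)
s=manip.state()
w=manip.grab_frame('wrist')
m=None
for r in manip.regions_of('stand',w)[:2]: print('stand',r['score'],r['region'].sum(), np.argwhere(r['region']).mean(0)[::-1]); 
C=[(289,57),(334,82),(304,147),(251,117)]
P=[atz(c,w,.016)[:2] for c in C]; print(P, np.mean(P,0)); 
for i in range(4):
    d=P[(i+1)%4]-P[i]; print(np.linalg.norm(d),np.degrees(np.arctan2(d[1],d[0])))
a,b=atz((274,97),w,.11),atz((313,117),w,.11); print(a,b,np.degrees(np.arctan2(*(b-a)[1::-1])))
# silhouettes of clamp
for r in manip.regions_of('clamp',w)[:4]:
    print('clamp',r['score'],np.argwhere(r['region']).mean(0)[::-1])
rs=[r for r in manip.regions_of('stand',w)]
# camera in tool
R=cv2.Rodrigues(np.array(w['rvec']))[0]; T=np.array(w['tvec']).ravel()
Rt=s['ee_rot']; p=s['position']; Rc=R@Rt; Tc=R@p+T
R1=np.array([[-0.0581,.9983,.0005],[.9983,.0581,.0002],[.0002,.0005,-1]]);p1=np.array([.4409,.0687,.3616])
Rw=Rc@R1.T; w1=dict(w); w1['rvec']=cv2.Rodrigues(Rw)[0]; w1['tvec']=Tc-Rw@p1
np.savez('cam.npz',Rc=Rc,Tc=Tc)
for u,v in [((355,157),(325,352)),((347,157),(318,350))]:
    a,b=atz(u,w1,.062),atz(v,w1,.062);d=b-a;print('fence',a,b,np.linalg.norm(d),np.degrees(np.arctan2(-d[1],-d[0])))
cv2.imwrite('pics/c2.png',np.hstack([cv2.resize(w['frame'][45:160,235:345,::-1],None,fx=3.6,fy=3.6,interpolation=2),cv2.resize(cv2.imread('pics/w1.png')[145:260,265:375],None,fx=3.6,fy=3.6,interpolation=2)]))
E
```

```text
stand 0.89 3443 [291.7435 100.5167]
[array([0.4355, 0.4225]), array([0.4931, 0.3972]), array([0.4621, 0.3156]), array([0.3915, 0.3497])] [0.4456 0.3713]
0.0629813512247363 -23.6957174104618
0.08728217750522654 -110.8141101424185
0.07838457515772138 154.2628781968815
0.08508915903040351 58.899876418118794
[0.4208 0.3712 0.11  ] [0.4606 0.3545 0.11  ] -22.768694349095732
clamp 0.9 [298.4747 208.7947]
clamp 0.84 [312.0075 113.0906]
clamp 0.73 [326.6788 262.0912]
clamp 0.6 [293.6164 106.7465]
fence [0.5457 0.088  0.062 ] [ 0.5362 -0.2325  0.062 ] 0.32064419744804284 88.30333480577191
fence [0.5347 0.0874 0.062 ] [ 0.5243 -0.2292  0.062 ] 0.3167747734341568 88.11226620508131
```

View pics/c2.png

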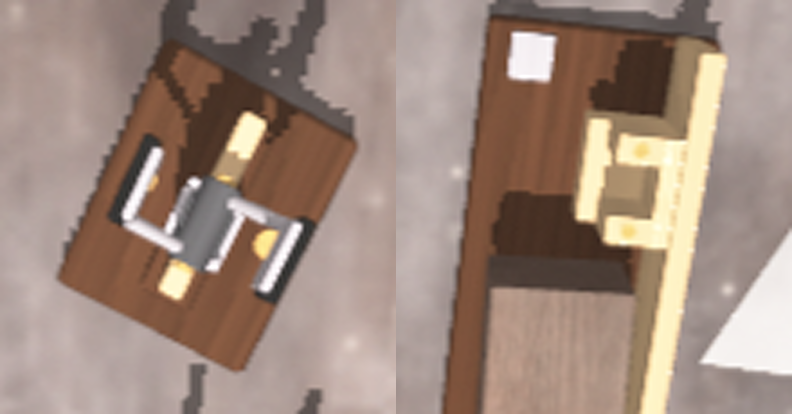

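```bash
python3 - <<'E'
from h import *
np.set_printoptions(precision=4,suppress=True)
w=manip.grab_frame('wrist')
ang=lambda d:np.degrees(np.arctan2(d[1],d[0]))
g=lambda c,z:atz((c[0]/3.6+235,c[1]/3.6+45),w,z)[:2]
P=[g(c,.016) for c in [(172,42),(355,142),(240,370),(60,278)]]; print(np.mean(P,0))
for i in range(4):
    d=P[(i+1)%4]-P[i]; print(np.linalg.norm(d),ang(d))
a,b=g((253,118),.062),g((172,290),.062); print('blade',a,b,(a+b)/2,np.linalg.norm(a-b),ang(a-b)-90)
a,b=g((132,177),.11),g((289,259),.11); print('pads',a,b,(a+b)/2,np.linalg.norm(a-b),ang(b-a))
for u,v in [((150,135),(115,218)),((310,220),(268,298))]: print('pad edge',ang(g(u,.12)-g(v,.12))-90, np.linalg.norm(g(u,.12)-g(v,.12)))
f=manip.grab_frame('scene')
for n in ['clamp','clamp_pads','stand']:
  for c in (w,f):
    for r in manip.tip_of(n,c)[:3]:
      if r['xyz'][1]>.32: print(n,r['xyz'])
E
```

```text
[0.4427 0.3691]
0.07085078242139962 -23.3253559520871
0.08671236866154658 -112.88202775478109
0.0724996539247826 156.65333728090272
0.08668832850038717 66.0282753168638
blade [0.4532 0.3959] [0.4315 0.3434] [0.4424 0.3696] 0.056785948426121426 -22.49472037678396
pads [0.418  0.3742] [0.4625 0.3552] [0.4403 0.3647] 0.04839003850986325 -23.103161112555537
pad edge -21.097431903709193 0.022681120602226924
pad edge -24.570545080913845 0.02281041102758061
clamp [0.4422, 0.3645, 0.0615]
clamp [0.4383, 0.364, 0.0613]
clamp_pads [0.444, 0.3654, 0.1083]
clamp_pads [0.4363, 0.3685, 0.1118]
stand [0.4436, 0.3712, 0.0005]
stand [0.4417, 0.3708, -0.0015]
```

step_arm:
  commands:
    - [0.08,0.016,0.08,0,0,26.4,0]
    - [0.08,0.016,0.08,0,0,26.4,0]
    - [0.08,0.016,0.08,0,0,26.4,0]
    - [0.08,0.016,0.08,0,0,26.4,0]
    - [0.08,0.016,0.08,0,0,26.4,0]

```text
clock: 5.32
position: [0.4405, 0.3669, 0.2218]
ee_rot: [[0.391, 0.92, 0.001], [0.92, -0.391, 0.0], [0.001, 0.0, -1.0]]
force: [0.6, 0.8, 0.0]
opening: 0.0853
grip_force: 0.0
```

```bash
python3 - <<'E'
from h import *
np.set_printoptions(precision=4,suppress=True)
s=manip.state(); print(s['clock'],s['position'],s['ee_rot'],s['opening'])
w=manip.grab_frame('wrist'); save(w,'w3.png')
t=manip.grab_frame('scene')
for n in ['clamp','clamp_pads','stand']:
  for c in (w,t):
    for r in manip.tip_of(n,c)[:3]: 
      if r['xyz'][1]>.3: print(n,round(r['score'],2),np.round(r['xyz'],4), 'tool', (s['ee_rot'].T@(np.array(r['xyz'])-s['position'])).round(4))
E
```

```text
5.325 [0.4405 0.3669 0.2218] [[ 0.3913  0.9202  0.0006]
 [ 0.9202 -0.3913  0.0005]
 [ 0.0007  0.0003 -1.    ]] 0.08532174429580137
clamp 0.8 [0.4386 0.3647 0.0617] tool [-0.0029 -0.0009  0.1601]
clamp 0.83 [0.439  0.3597 0.0603] tool [-0.0073  0.0014  0.1615]
clamp_pads 0.56 [0.4446 0.3651 0.1106] tool [-0.0001  0.0044  0.1112]
clamp_pads 0.96 [0.4385 0.3658 0.1097] tool [-0.0018 -0.0014  0.1121]
stand 0.62 [ 0.4421  0.3721 -0.0004] tool [ 0.0053 -0.0006  0.2222]
stand 0.86 [ 0.4417  0.3688 -0.0002] tool [0.0021 0.0003 0.222 ]
```

View pics/w3.png

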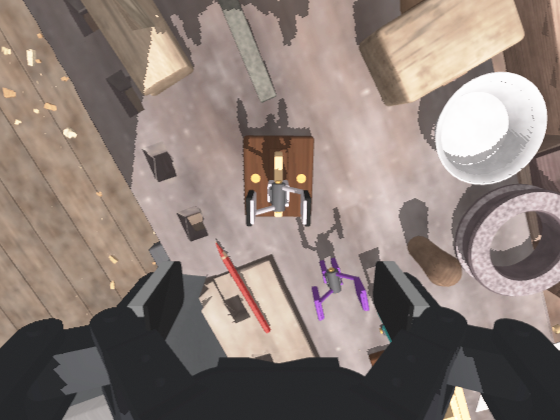

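The clamp is centred between the fingers (pads at px 250 and 307, row 207) and square to the tool. I'll descend and squeeze.

step_arm:
  commands:
    - [-0.002,0,0.06,0,0,0,0]
    - [-0.002,0,0.11,0,0,0,0]
    - [-0.002,0,0.133,0,0,0,0]
    - [-0.002,0,0.133,0,0,0,0]
    - [-0.002,0,0.133,0,0,0,0.25]
    - [-0.002,0,0.133,0,0,0,0.45]
    - [-0.002,0,0.133,0,0,0,0.55]
    - [-0.002,0,0.133,0,0,0,0.65]
    - [-0.002,0,0.133,0,0,0,0.65]
    - [-0.002,0,0.133,0,0,0,0.65]
  force: 50

```text
clock: 6.98
position: [0.4403, 0.3663, 0.0907]
ee_rot: [[0.393, 0.92, 0.003], [0.92, -0.393, 0.003], [0.004, 0.002, -1.0]]
force: [-2.7, -1.4, 26.5]
opening: 0.0304
grip_force: 22.8
```

```bash
python3 - <<'E'
from h import *
np.set_printoptions(precision=4,suppress=True)
s=manip.state(); print(s['clock'],s['position'],s['opening'],s['grip_force'],s['force'])
w=manip.grab_frame('wrist'); save(w,'w4.png',(160,140,400,380),2)
E
```

```text
6.975 [0.4403 0.3663 0.0907] 0.030367166631453998 22.829082906246185 [-2.6537 -1.3947 26.4611]
```

View pics/w4.png

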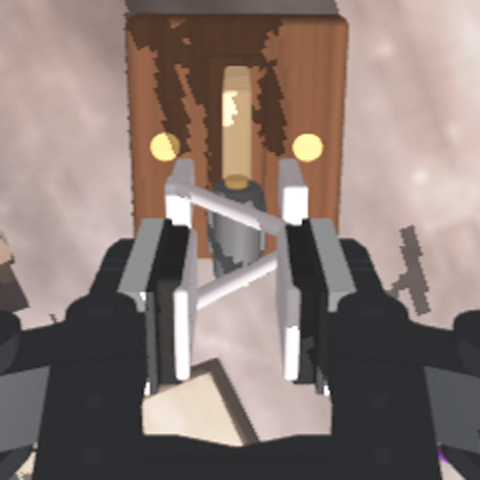

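Squeezed to a 28.6 mm jaw gap with both pads well in the fingers. Lifting.

step_arm:
  commands:
    - [0,0,-0.03,0,0,0,0.7]
    - [0,0,-0.08,0,0,0,0.7]
    - [0,0,-0.14,0,0,0,0.7]
    - [0,0,-0.19,0,0,0,0.7]
    - [0,0,-0.19,0,0,0,0.7]
    - [0,0,-0.19,0,0,0,0.7]

```text
clock: 7.78
position: [0.4393, 0.365, 0.2782]
ee_rot: [[0.393, 0.92, -0.0], [0.92, -0.393, -0.0], [-0.0, -0.0, -1.0]]
force: [0.7, 0.1, -0.9]
opening: 0.0268
grip_force: 49.5
```

```bash
python3 - <<'E'
from h import *
np.set_printoptions(precision=4,suppress=True)
s=manip.state(); print(s['clock'],s['position'],s['ee_rot'],s['opening'],s['grip_force'],s['force'])
w=manip.grab_frame('wrist');t=manip.grab_frame('scene')
for n in ['clamp','clamp_pads']:
  for c in (w,t):
    for r in manip.tip_of(n,c)[:4]: print(n,round(r['score'],2),np.round(r['xyz'],4), 'tool', (s['ee_rot'].T@(np.array(r['xyz'])-s['position'])).round(4))
c=np.load('cam.npz');R1=np.array([[-0.0581,.9983,.0005],[.9983,.0581,.0002],[.0002,.0005,-1]]);p1=np.array([.4409,.0687,.3616])
Rw=c['Rc']@R1.T; w['rvec']=cv2.Rodrigues(Rw)[0]; w['tvec']=c['Tc']-Rw@p1
g=lambda x,y,z:atz(((x-396)/3.6+265,y/3.6+145),w,z)
for n,q in dict(slotcentre=(655,190),cheek1=(650,118),cheek2=(640,243),fenceR=(708,190),tongue=(650,190),slot1=(655,166),slot2=(652,216)).items(): print(n,g(*q,.0615))
E
```

```text
7.775 [0.4393 0.365  0.2782] [[ 0.3929  0.9196 -0.0001]
 [ 0.9196 -0.3929 -0.0002]
 [-0.0002 -0.     -1.    ]] 0.02680149051171902 49.49464023113251 [ 0.7486  0.087  -0.9353]
clamp 0.81 [0.4395 0.3617 0.2488] tool [-0.003   0.0015  0.0294]
clamp 0.76 [0.4969 0.1623 0.0264] tool [-0.1637  0.1326  0.2519]
clamp 0.77 [0.499  0.1601 0.0259] tool [-0.1649  0.1354  0.2524]
clamp 0.76 [0.4399 0.362  0.2482] tool [-0.0025  0.0017  0.03  ]
clamp 0.69 [0.4526 0.2452 0.0281] tool [-0.1049  0.0593  0.2501]
clamp_pads 0.7 [0.4405 0.3634 0.2959] tool [-0.001   0.0018 -0.0177]
clamp_pads 0.56 [0.459  0.2443 0.0785] tool [-0.1032  0.0656  0.1997]
clamp_pads 0.55 [0.4952 0.1607 0.0811] tool [-0.1659  0.1317  0.1972]
clamp_pads 0.81 [0.4353 0.3661 0.2949] tool [-0.0006 -0.0041 -0.0167]
clamp_pads 0.66 [0.4556 0.2422 0.0763] tool [-0.1065  0.0633  0.2019]
clamp_pads 0.63 [0.496  0.1605 0.0767] tool [-0.1657  0.1325  0.2016]
slotcentre [0.5274 0.0292 0.0615]
cheek1 [0.5223 0.0577 0.0615]
cheek2 [0.5238 0.0071 0.0615]
fenceR [0.5482 0.0304 0.0615]
tongue [0.5254 0.0291 0.0615]
slot1 [0.5263 0.0389 0.0615]
slot2 [0.5273 0.0185 0.0615]
```

step_arm:
  commands:
    - [-0.332,0.153,0,0,0,-21.3,0.7]
    - [-0.332,0.153,0,0,0,-21.3,0.7]
    - [-0.332,0.153,0,0,0,-21.3,0.7]
    - [-0.332,0.153,0,0,0,-21.3,0.7]
    - [-0.332,0.153,0,0,0,-21.3,0.7]
    - [-0.332,0.153,0,0,0,-21.3,0.7]
    - [-0.332,0.153,0,0,0,-21.3,0.7]
    - [-0.332,0.153,0,0,0,-21.3,0.7]
    - [-0.332,0.153,0,0,0,-21.3,0.7]

```text
clock: 9.2
position: [0.4497, 0.001, 0.2783]
ee_rot: [[0.03, 1.0, -0.0], [1.0, -0.03, 0.0], [0.0, -0.0, -1.0]]
force: [0.6, 0.8, -1.4]
opening: 0.0269
grip_force: 49.6
```

```bash
python3 - <<'E'
from h import *
np.set_printoptions(precision=4,suppress=True)
s=manip.state(); print(s['clock'],s['position'],s['ee_rot'],s['opening'],s['grip_force'],s['force'])
w=manip.grab_frame('wrist');t=manip.grab_frame('scene')
for n in ['clamp','clamp_pads','notch','work','end_block','jig']:
  for k,c in (('w',w),('s',t)):
    for r in manip.tip_of(n,c)[:4]: print(k,n,round(r['score'],2),np.round(r['xyz'],4), 'tool', (s['ee_rot'].T@(np.array(r['xyz'])-s['position'])).round(4))
R=cv2.Rodrigues(np.array(w['rvec']))[0];print('cam',-R.T@np.array(w['tvec']).ravel(),R)
u=proj([[.5343,.038,.0615]],w)[0];print(u)
save(w,'full5.png')
x0,y0=int(u[0])-60,int(u[1])-50;print(x0,y0)
save(w,'w5.png',(x0,y0,x0+140,y0+110),5)
import pickle;pickle.dump(w,open('w5.pkl','wb'))
E
```

```text
9.2 [0.4497 0.001  0.2783] [[ 0.0302  0.9995 -0.0001]
 [ 0.9995 -0.0302  0.0004]
 [ 0.0004 -0.0001 -1.    ]] 0.026924241272045703 49.55283522605896 [ 0.6057  0.8157 -1.377 ]
w clamp 0.96 [ 0.4524 -0.0026  0.2484] tool [-0.0035  0.0028  0.0299]
w clamp 0.59 [0.4972 0.1582 0.0271] tool [0.1585 0.0427 0.2513]
w clamp 0.54 [ 0.495  -0.0666  0.0143] tool [-0.0663  0.0473  0.264 ]
s clamp 0.86 [0.4971 0.1619 0.025 ] tool [0.1622 0.0425 0.2534]
s clamp 0.76 [0.4539 0.2425 0.0278] tool [ 0.2415 -0.0031  0.2506]
s clamp 0.56 [ 0.449  -0.0048  0.248 ] tool [-0.0058 -0.0005  0.0303]
w clamp_pads 0.96 [0.4958 0.1584 0.0817] tool [0.1587 0.0413 0.1967]
w clamp_pads 0.94 [0.454  0.0005 0.2995] tool [-0.0003  0.0043 -0.0212]
s clamp_pads 0.84 [0.4549 0.2421 0.0764] tool [ 0.2411 -0.0021  0.202 ]
s clamp_pads 0.73 [ 0.4467 -0.0018  0.2957] tool [-0.0028 -0.0029 -0.0174]
s clamp_pads 0.52 [0.494  0.1599 0.0786] tool [0.1601 0.0395 0.1998]
w notch 0.81 [0.532  0.0395 0.0667] tool [0.0409 0.0811 0.2116]
s notch 0.91 [0.5409 0.0382 0.0606] tool [0.0399 0.09   0.2177]
w work 0.92 [ 0.4982 -0.0657  0.0101] tool [-0.0653  0.0505  0.2682]
s work 0.94 [ 0.4976 -0.0656  0.0122] tool [-0.0652  0.0499  0.2661]
s work 0.62 [0.5379 0.0393 0.0602] tool [0.0409 0.087  0.2181]
s end_block 0.75 [ 0.4957 -0.2077  0.0151] tool [-0.2073  0.0523  0.2631]
s jig 0.96 [ 0.5011 -0.0626  0.0003] tool [-0.0621  0.0533  0.278 ]
cam [0.4518 0.0713 0.4207] [[ 0.9995 -0.0307  0.0012]
 [-0.0298 -0.9595  0.2803]
 [-0.0075 -0.2802 -0.9599]]
[353.758  142.7431]
293 92
```

View pics/w5.png

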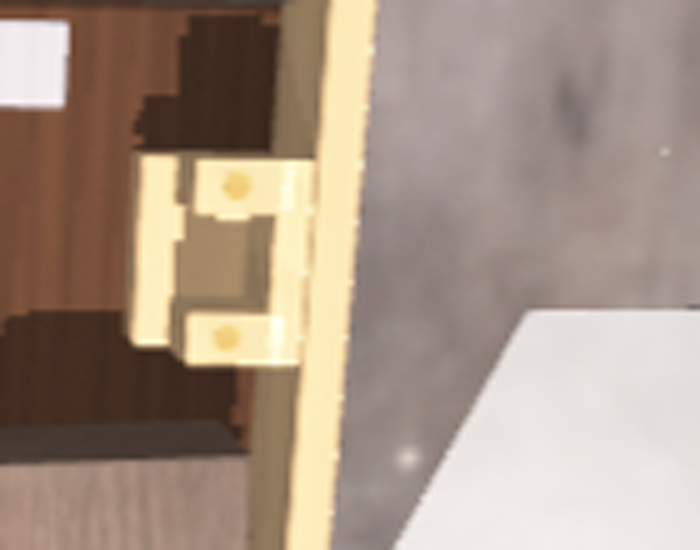

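The picture shows the stop's cheeks (crop rows 158–213 and 313–363), the slot between them, and the fence top (x 311–358 at row 264). I'll convert this to the notch point.

```bash
python3 - <<'E'
from h import *
import pickle
np.set_printoptions(precision=4,suppress=True)
w=pickle.load(open('w5.pkl','rb'))
g=lambda x,y,z=.0615:atz((293+x/5,92+y/5),w,z)[:2]
for n,q in dict(fR=(358,264),fL=(311,264),tL=(272,264),up=(285,158),s1=(272,214),s2=(265,313),lo=(285,364),mid=(315,262)).items(): print(n,g(*q))
a,b=g(375,10),g(333,540);d=a-b;print(np.degrees(np.arctan2(d[1],d[0]))-90)
# clamp in hand: throat/jaw pixels
print(proj([[.4497,.001,.3],[.4497,.001,.25],[.4497,.001,.222]],w))
save(w,'w6.png',(180,150,380,410),2.3)
E
```

```text
fR [0.5463 0.0354]
fL [0.536  0.0357]
tL [0.5274 0.036 ]
up [0.5295 0.0585]
s1 [0.5271 0.0467]
s2 [0.5262 0.0253]
lo [0.531  0.0138]
mid [0.5368 0.0361]
-2.0833185822306177
[[277.8852 287.7204]
 [277.813  242.18  ]
 [277.7869 225.7499]]
```

View pics/w6.png

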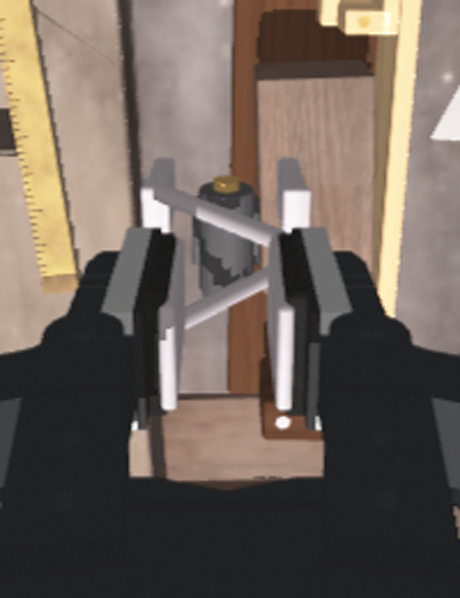

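```bash
python3 - <<'E'
from h import *
import pickle
np.set_printoptions(precision=1,suppress=True)
w=pickle.load(open('w5.pkl','rb'))
cv=lambda p:(proj(p,w)-[180,150])*2.3
for yc in (-.003,-.001,.001):
  print(yc)
  for x in (.4497-.0205,.4497-.0145):
    print(x,cv([[x,.001+yc+.008,.220],[x,.001+yc+.008,.248],[x,.001+yc-.008,.248]]).ravel())
  X=.4497-.0148
  print('pad',X,cv([[X,.001+yc+.012,.2965-.0135],[X,.001+yc+.012,.2965+.0135],[X,.001+yc-.012,.2965+.0135],[X,.001+yc-.012,.2965-.0135]]).ravel())
E
```

```text
-0.003
0.42919999999999997 [152.4 157.4 141.9 192.6 145.8 251.5]
0.4352 [173.5 156.8 166.  191.9 169.4 250.8]
pad 0.4349 [150.3 235.4 134.8 302.3 143.7 424.6 157.1 340.2]
-0.001
0.42919999999999997 [152.  150.7 141.4 185.1 145.3 244.3]
0.4352 [173.1 150.1 165.6 184.4 169.  243.6]
pad 0.4349 [149.8 226.2 134.  291.5 143.  414.9 156.5 331.8]
0.001
0.42919999999999997 [151.6 144.  140.9 177.5 144.9 237. ]
0.4352 [172.8 143.4 165.2 176.7 168.5 236.4]
pad 0.4349 [149.2 217.  133.2 280.6 142.2 405.1 156.  323.4]
```

step_arm:
  commands:
    - [0.0403,0.0854,0.0,0,0,0.1,0.7]
    - [0.0403,0.0854,0.0,0,0,0.1,0.7]
    - [0.0403,0.0854,0.05,0,0,0.1,0.7]
    - [0.0403,0.0854,0.1,0,0,0.1,0.7]
    - [0.0403,0.0854,0.143,0,0,0.1,0.7]
    - [0.0403,0.0854,0.143,0,0,0.1,0.7]
    - [0.0403,0.0854,0.143,0,0,0.1,0.7]

```text
clock: 10.78
position: [0.537, 0.0376, 0.1369]
ee_rot: [[0.034, 0.999, 0.002], [0.999, -0.034, 0.0], [0.0, 0.002, -1.0]]
force: [-0.2, 0.8, 0.3]
opening: 0.0267
grip_force: 50.0
```

```bash
python3 - <<'E'
from h import *
np.set_printoptions(precision=4,suppress=True)
s=manip.state(); print(s['clock'],s['position'],s['ee_rot'],s['opening'],s['grip_force'],s['force'])
w=manip.grab_frame('wrist');t=manip.grab_frame('scene')
import pickle;pickle.dump((w,t),open('w7.pkl','wb'))
for n in ['clamp','clamp_pads','notch']:
  for k,c in (('w',w),('s',t)):
    for r in manip.tip_of(n,c)[:3]: print(k,n,round(r['score'],2),np.round(r['xyz'],4), 'tool', (s['ee_rot'].T@(np.array(r['xyz'])-s['position'])).round(4))
E
```

```text
10.775 [0.537  0.0376 0.1369] [[ 0.0338  0.9994  0.0016]
 [ 0.9994 -0.0338  0.0004]
 [ 0.0004  0.0016 -1.    ]] 0.026687983403640484 50.03093183040619 [-0.1562  0.7772  0.3007]
w clamp 0.66 [0.5393 0.0371 0.106 ] tool [-0.0004  0.0023  0.0309]
w clamp 0.64 [0.498  0.1602 0.0258] tool [ 0.1212 -0.0433  0.1111]
s clamp 0.86 [0.4998 0.16   0.0246] tool [ 0.121  -0.0415  0.1123]
s clamp 0.64 [0.5336 0.0377 0.1539] tool [-0.     -0.0034 -0.017 ]
s clamp 0.57 [0.5351 0.0329 0.1069] tool [-0.0048 -0.0018  0.03  ]
w clamp_pads 0.82 [0.5423 0.0343 0.1564] tool [-0.0031  0.0054 -0.0195]
w clamp_pads 0.67 [0.4957 0.1578 0.0799] tool [ 0.1187 -0.0454  0.057 ]
s clamp_pads 0.87 [0.4562 0.2414 0.0774] tool [ 0.2009 -0.0878  0.0594]
s clamp_pads 0.81 [0.4955 0.1616 0.077 ] tool [ 0.1225 -0.0458  0.0599]
s clamp_pads 0.51 [0.5348 0.0386 0.1545] tool [ 0.0009 -0.0022 -0.0176]
w notch 0.96 [0.533  0.04   0.0658] tool [ 0.0022 -0.0042  0.0711]
s notch 0.92 [0.5344 0.0357 0.063 ] tool [-0.002  -0.0027  0.0739]
```

```bash
python3 - <<'E'
from h import *
import pickle
w,t=pickle.load(open('w7.pkl','rb'))
s=manip.state(); print(s['position'])
w=manip.grab_frame('wrist')
a=cv2.resize(w['frame'][130:310,220:350,::-1],None,fx=3.3,fy=3.3,interpolation=2)
b=cv2.resize(t['frame'][130:205,245:320,::-1],(370,370),interpolation=2)
b=cv2.copyMakeBorder(b,0,a.shape[0]-370,0,0,0); cv2.imwrite('pics/w7.png',np.hstack([a,b])); print(a.shape)
pickle.dump(w,open('w8.pkl','wb'))
E
```

```text
[0.53648053 0.03739754 0.13570766]
(594, 429, 3)
```

View pics/w7.png

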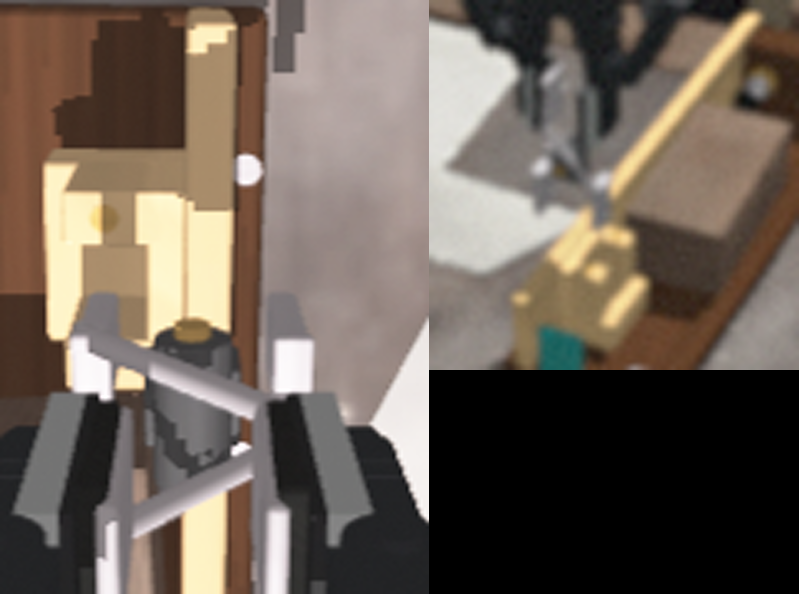

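The wrist crop shows the front jaw (about (95,330)) over the slot (columns 82–148) and the back jaw behind the fence. I'll check the slot's edge and the jaw by projection.

```bash
python3 - <<'E'
from h import *
import pickle
np.set_printoptions(precision=1,suppress=True)
w=pickle.load(open('w8.pkl','rb'))
cv=lambda p:((proj(p,w)-[220,130])*3.3).ravel()
R=cv2.Rodrigues(np.radians([0,0,-1.95]))[0];N=np.array([.5368,.0361,.062])
J=lambda x,y,z:N+R@[x,y,z]
print('slot upper edge (245)',cv([J(-.01,.0105,-.001)]),'stop +y top edge (192?)',cv([J(-.01,.0225,-.001)]))
print('fence front/back at y0 (182..235)',cv([J(-.001,.0,0),J(.009,0,0)]), 'tongue front',cv([J(-.009,0.012,0)]))
T=np.array([.53648,.0374,.1357])
for yc in(-.004,-.0025,-.001):
  C=T+R@[0,yc,-.0295]; print(yc,'L jaw bot/top (295,335; 75-118)',cv([C+R@[-.0205,.008,-.028],C+R@[-.0145,.008,-.028],C+R@[-.0145,.008,0]]),'R (293,337;268-312)',cv([C+R@[.0145,.008,-.028],C+R@[.0205,.008,-.028]]))
print(manip.state()['position'])
E
```

```text
slot upper edge (245) [145.  246.1] stop +y top edge (192?) [144.3 190.8]
fence front/back at y0 (182..235) [187.5 294.6 234.3 294.5] tongue front [149.5 240.5]
-0.004 L jaw bot/top (295,335; 75-118) [ 87.  295.1 117.3 295.1 106.7 346.3] R (293,337;268-312) [263.8 294.9 294.1 294.9]
-0.0025 L jaw bot/top (295,335; 75-118) [ 86.8 287.9 117.2 287.9 106.5 338.1] R (293,337;268-312) [264.  287.7 294.3 287.7]
-0.001 L jaw bot/top (295,335; 75-118) [ 86.6 280.6 117.  280.6 106.4 329.9] R (293,337;268-312) [264.1 280.5 294.5 280.5]
[0.5 0.  0.1]
```

step_arm:
  commands:
    - [0.0017,0,0.0,0,0,0,0.7]
    - [0.0017,0,0.0,0,0,0,0.7]
    - [0.0017,0,0.01,0,0,0,0.7]
    - [0.0017,0,0.02,0,0,0,0.7]
    - [0.0017,0,0.024,0,0,0,0.7]
    - [0.0017,0,0.024,0,0,0,0.7]

```text
clock: 11.98
position: [0.5363, 0.0392, 0.111]
ee_rot: [[0.034, 0.999, -0.001], [0.999, -0.034, 0.0], [0.0, -0.001, -1.0]]
force: [-0.4, 0.6, -1.8]
opening: 0.0269
grip_force: 50.0
```

step_arm:
  commands:
    - [0,0,0.006,0,0,0,0.7]
    - [0,0,0.012,0,0,0,0.7]
    - [0,0,0.016,0,0,0,0.7]
    - [0,0,0.0185,0,0,0,0.7]
    - [0,0,0.0185,0,0,0,0.7]

```text
clock: 12.6
position: [0.5363, 0.0391, 0.0927]
ee_rot: [[0.034, 0.999, -0.0], [0.999, -0.034, 0.0], [0.0, -0.0, -1.0]]
force: [-0.6, 0.4, -1.4]
opening: 0.0271
grip_force: 50.0
```

step_arm:
  commands:
    - [0,0,0.001,0,0,0,0.7]
    - [0,0,0.002,0,0,0,0.7]
    - [0,0,0.003,0,0,0,0.7]
    - [0,0,0.003,0,0,0,0.7]

```text
clock: 13.1
position: [0.5367, 0.0392, 0.0914]
ee_rot: [[0.034, 0.999, 0.002], [0.999, -0.034, -0.0], [-0.0, 0.002, -1.0]]
force: [-8.6, -1.9, 34.2]
opening: 0.0267
grip_force: 57.8
```

Seated. I'll relieve the down-press and slide the stop towards the block.

step_arm:
  commands:
    - [0,0,-0.0025,0,0,0,0.7]
    - [0,0,-0.0025,0,0,0,0.7]
    - [-0.003,0,-0.0025,0,0,0,0.7]
    - [-0.006,0,-0.0025,0,0,0,0.7]
    - [-0.009,0,-0.0025,0,0,0,0.7]
    - [-0.012,0,-0.0025,0,0,0,0.7]

```text
clock: 13.85
position: [0.5359, 0.0269, 0.0922]
ee_rot: [[0.034, 0.999, -0.0], [0.999, -0.034, 0.0], [0.0, -0.0, -1.0]]
force: [-1.1, 2.0, -3.1]
opening: 0.0272
grip_force: 50.0
```

step_arm:
  commands:
    - [-0.003,0,0,0,0,0,0.7]
    - [-0.006,0,0,0,0,0,0.7]
    - [-0.009,0,0,0,0,0,0.7]
    - [-0.012,0,0,0,0,0,0.7]
    - [-0.015,0,0,0,0,0,0.7]

```text
clock: 14.48
position: [0.5354, 0.0121, 0.0923]
ee_rot: [[0.034, 0.999, -0.0], [0.999, -0.034, 0.0], [0.0, -0.0, -1.0]]
force: [-1.4, 3.6, -0.8]
opening: 0.0268
grip_force: 50.1
```

step_arm:
  commands:
    - [-0.002,0,0,0,0,0,0.7]
    - [-0.004,0,0,0,0,0,0.7]
    - [-0.006,0,0,0,0,0,0.7]

```text
clock: 14.85
position: [0.5352, 0.0061, 0.0923]
ee_rot: [[0.034, 0.999, -0.0], [0.999, -0.034, 0.0], [0.0, -0.0, -1.0]]
force: [-1.7, 2.8, -1.0]
opening: 0.0267
grip_force: 50.1
```

step_arm:
  commands:
    - [-0.002,0,0,0,0,0,0.7]
    - [-0.004,0,0,0,0,0,0.7]

```text
clock: 15.1
position: [0.5351, 0.002, 0.0923]
ee_rot: [[0.034, 0.999, -0.0], [0.999, -0.034, 0.0], [0.0, -0.0, -1.0]]
force: [-1.8, 2.6, -1.7]
opening: 0.0269
grip_force: 50.1
```

```bash
python3 - <<'E'
from h import *
np.set_printoptions(precision=4,suppress=True)
s=manip.state(); print(s['clock'],s['position'],s['force'])
F=[];
w=manip.grab_frame('wrist');t=manip.grab_frame('scene')
for n in ['clamp','notch','work','end_block']:
  for k,c in (('w',w),('s',t)):
    for r in manip.tip_of(n,c)[:2]: print(k,n,round(r['score'],2),np.round(r['xyz'],4))
E
```

```text
15.1 [0.5351 0.002  0.0923] [-1.763   2.6434 -1.7127]
w clamp 0.71 [0.5351 0.0016 0.0631]
w clamp 0.23 [0.5384 0.0002 0.11  ]
s clamp 0.82 [0.4528 0.2447 0.0273]
s clamp 0.6 [ 0.5353 -0.0013  0.0611]
w notch 0.63 [0.5328 0.0059 0.0664]
s notch 0.83 [0.5386 0.003  0.0587]
s work 0.7 [ 0.497  -0.0767  0.0122]
s end_block 0.88 [ 0.4972 -0.2098  0.0149]
```

step_arm:
  commands:
    - [-0.0015,0,0,0,0,0,0.7]
    - [-0.003,0,0,0,0,0,0.7]

```text
clock: 15.85
position: [0.5351, -0.0007, 0.0924]
ee_rot: [[0.034, 0.999, 0.0], [0.999, -0.034, 0.0], [0.0, 0.0, -1.0]]
force: [-1.1, 3.4, -0.6]
opening: 0.0267
grip_force: 50.3
```

step_arm:
  commands:
    - [-0.0015,0,0,0,0,0,0.7]
    - [-0.003,0,0,0,0,0,0.7]

```text
clock: 16.1
position: [0.535, -0.0039, 0.0924]
ee_rot: [[0.034, 0.999, 0.0], [0.999, -0.034, 0.0], [0.0, 0.0, -1.0]]
force: [0.0, 3.4, 1.0]
opening: 0.0268
grip_force: 50.4
```

step_arm:
  commands:
    - [-0.001,0,0,0,0,0,0.7]
    - [-0.002,0,0,0,0,0,0.7]
    - [-0.003,0,0,0,0,0,0.7]

```text
clock: 16.48
position: [0.5349, -0.0069, 0.0923]
ee_rot: [[0.034, 0.999, 0.0], [0.999, -0.034, 0.0], [0.0, 0.0, -1.0]]
force: [0.0, 3.7, -0.1]
opening: 0.0268
grip_force: 50.5
```

step_arm:
  commands:
    - [-0.001,0,0,0,0,0,0.7]
    - [-0.002,0,0,0,0,0,0.7]

```text
clock: 16.73
position: [0.5348, -0.0089, 0.0923]
ee_rot: [[0.034, 0.999, 0.0], [0.999, -0.034, 0.0], [0.0, 0.0, -1.0]]
force: [-0.1, 2.9, 0.6]
opening: 0.0267
grip_force: 50.6
```

```bash
python3 - <<'E'
from h import *
np.set_printoptions(precision=4,suppress=True)
s=manip.state(); print(s['clock'],s['position'],s['force'])
w=manip.grab_frame('wrist');t=manip.grab_frame('scene');p=manip.grab_frame('top')
for n in ['work','end_block','notch']:
  for k,c in (('w',w),('s',t),('t',p)):
    for r in manip.tip_of(n,c)[:1]: print(k,n,round(r['score'],2),np.round(r['xyz'],4))
E
```

```text
16.725 [ 0.5348 -0.0089  0.0923] [-0.1195  2.8947  0.6294]
s work 0.64 [ 0.4937 -0.0888  0.015 ]
t work 0.56 [ 0.4909 -0.0872  0.0112]
s end_block 0.84 [ 0.4945 -0.2084  0.0168]
t end_block 0.62 [ 0.4952 -0.2095  0.0134]
w notch 0.6 [ 0.5287 -0.0064  0.0676]
s notch 0.56 [ 0.5358 -0.0094  0.0614]
```

step_arm:
  commands:
    - [-0.001,0,0,0,0,0,0.7]
    - [-0.002,0,0,0,0,0,0.7]

```text
clock: 17.58
position: [0.5347, -0.0108, 0.0923]
ee_rot: [[0.034, 0.999, -0.0], [0.999, -0.034, 0.0], [0.0, -0.0, -1.0]]
force: [-1.1, 3.4, 0.7]
opening: 0.0266
grip_force: 50.5
```

step_arm:
  commands:
    - [-0.001,0,0,0,0,0,0.7]
    - [-0.002,0,0,0,0,0,0.7]

```text
clock: 17.82
position: [0.5346, -0.0129, 0.0923]
ee_rot: [[0.034, 0.999, -0.0], [0.999, -0.034, 0.0], [0.0, -0.0, -1.0]]
force: [0.3, 3.0, 0.2]
opening: 0.0266
grip_force: 50.6
```

step_arm:
  commands:
    - [-0.001,0,0,0,0,0,0.7]
    - [-0.002,0,0,0,0,0,0.7]

```text
clock: 18.08
position: [0.5345, -0.0149, 0.0923]
ee_rot: [[0.034, 0.999, -0.0], [0.999, -0.034, 0.0], [0.0, -0.0, -1.0]]
force: [-0.4, 2.1, 1.4]
opening: 0.0266
grip_force: 50.6
```

step_arm:
  commands:
    - [-0.001,0,0,0,0,0,0.7]
    - [-0.002,0,0,0,0,0,0.7]

```text
clock: 18.32
position: [0.5345, -0.0169, 0.0923]
ee_rot: [[0.034, 0.999, -0.0], [0.999, -0.034, 0.0], [0.0, -0.0, -1.0]]
force: [-0.6, 3.0, 0.5]
opening: 0.0268
grip_force: 50.6
```

step_arm:
  commands:
    - [-0.001,0,0,0,0,0,0.7]
    - [-0.002,0,0,0,0,0,0.7]

```text
clock: 18.58
position: [0.5344, -0.0189, 0.0923]
ee_rot: [[0.034, 0.999, -0.0], [0.999, -0.034, 0.0], [0.0, -0.0, -1.0]]
force: [0.1, 2.7, 0.9]
opening: 0.0266
grip_force: 50.6
```

step_arm:
  commands:
    - [-0.001,0,0,0,0,0,0.7]
    - [-0.002,0,0,0,0,0,0.7]

```text
clock: 18.82
position: [0.5343, -0.0209, 0.0923]
ee_rot: [[0.034, 0.999, -0.0], [0.999, -0.034, 0.0], [0.0, -0.0, -1.0]]
force: [-0.6, 3.4, -0.0]
opening: 0.0267
grip_force: 50.6
```

step_arm:
  commands:
    - [-0.001,0,0,0,0,0,0.7]
    - [-0.002,0,0,0,0,0,0.7]

```text
clock: 19.08
position: [0.5343, -0.0229, 0.0923]
ee_rot: [[0.034, 0.999, -0.0], [0.999, -0.034, 0.0], [0.0, -0.0, -1.0]]
force: [-1.1, 3.8, 0.9]
opening: 0.027
grip_force: 50.6
```

step_arm:
  commands:
    - [-0.001,0,0,0,0,0,0.7]
    - [-0.001,0,0,0,0,0,0.7]

```text
clock: 19.32
position: [0.5342, -0.0238, 0.0923]
ee_rot: [[0.034, 0.999, -0.0], [0.999, -0.034, 0.0], [0.0, -0.0, -1.0]]
force: [-1.8, 4.0, 0.5]
opening: 0.0269
grip_force: 50.6
```

step_arm:
  commands:
    - [-0.0005,0,0,0,0,0,0.7]
    - [-0.001,0,0,0,0,0,0.7]

```text
clock: 19.58
position: [0.5342, -0.0245, 0.0923]
ee_rot: [[0.034, 0.999, -0.0], [0.999, -0.034, 0.001], [0.001, -0.0, -1.0]]
force: [-0.6, 5.7, 1.2]
opening: 0.0268
grip_force: 50.8
```

step_arm:
  commands:
    - [-0.0005,0,0,0,0,0,0.7]
    - [-0.001,0,0,0,0,0,0.7]

```text
clock: 19.82
position: [0.5342, -0.0253, 0.0923]
ee_rot: [[0.033, 0.999, 0.0], [0.999, -0.033, 0.001], [0.001, 0.0, -1.0]]
force: [-1.7, 7.6, 1.4]
opening: 0.0264
grip_force: 50.8
```

step_arm:
  commands:
    - [-0.0005,0,0,0,0,0,0.7]
    - [-0.001,0,0,0,0,0,0.7]

```text
clock: 20.08
position: [0.5342, -0.026, 0.0924]
ee_rot: [[0.033, 0.999, 0.0], [0.999, -0.033, 0.001], [0.001, 0.0, -1.0]]
force: [-1.6, 8.5, 2.0]
opening: 0.0269
grip_force: 50.8
```

step_arm:
  commands:
    - [-0.0005,0,0,0,0,0,0.7]
    - [-0.0008,0,0,0,0,0,0.7]
    - [-0.0008,0,0,0,0,0,0.7]

```text
clock: 20.45
position: [0.5342, -0.0266, 0.0924]
ee_rot: [[0.033, 0.999, 0.0], [0.999, -0.033, 0.001], [0.001, 0.0, -1.0]]
force: [-1.0, 9.3, 2.3]
opening: 0.0265
grip_force: 50.8
```

```bash
python3 - <<'E'
from h import *
np.set_printoptions(precision=4,suppress=True)
for i in range(6):
    manip.grab_frame('scene'); s=manip.state(); print(s['clock'],s['position'],s['force'])
E
```

```text
20.5 [ 0.5342 -0.0266  0.0924] [-1.6243  9.4028  1.9668]
20.55 [ 0.5342 -0.0266  0.0924] [-1.7343 10.2671  1.9703]
20.6 [ 0.5342 -0.0266  0.0923] [-1.1802  9.3313  2.0773]
20.65 [ 0.5342 -0.0266  0.0924] [-1.7841  8.5011  1.7586]
20.7 [ 0.5342 -0.0266  0.0924] [-1.101   9.3171  1.8422]
20.75 [ 0.5342 -0.0266  0.0924] [-2.3635  9.1856  2.2869]
```

```bash
python3 - <<'E'
from h import *
np.set_printoptions(precision=4,suppress=True)
Ri=cv2.Rodrigues(np.radians([0,0,1.95]))[0];o=np.array([.5005,-.0635,0])
for i in range(2):
  for k in('scene','top','wrist'):
    c=manip.grab_frame(k)
    for n in ['work','end_block','notch','jig']:
      for r in manip.tip_of(n,c)[:1]: print(k,n,round(r['score'],2),'jig frame',(Ri@(np.array(r['xyz'])-o)).round(4))
    if i==0 and k!='wrist':
      for n in('work','end_block'):
        for r in manip.regions_of(n,c)[:1]:
          m=np.argwhere(r['region']); print('   reg',n,m.min(0),m.max(0),len(m))
print('tcp',Ri@(manip.state()['position']-o))
E
```

```text
scene work 0.93 jig frame [-0.0043 -0.0425  0.0129]
scene end_block 0.62 jig frame [ 0.0009 -0.1488  0.0153]
scene notch 0.83 jig frame [0.0332 0.0382 0.0606]
scene jig 0.79 jig frame [-0.0007 -0.0005  0.0014]
   reg work [145 293] [182 325] 857
   reg end_block [135 260] [216 332] 2021
top work 0.87 jig frame [-0.0092 -0.0418  0.0136]
top end_block 0.76 jig frame [-0.0006 -0.1467  0.0123]
top jig 0.63 jig frame [ 0.002  -0.002  -0.0042]
   reg work [228 346] [252 375] 493
wrist notch 0.77 jig frame [0.0267 0.0417 0.0635]
wrist jig 0.6 jig frame [ 0.0022 -0.0027 -0.0006]
scene work 0.77 jig frame [-0.0082 -0.0412  0.012 ]
scene end_block 0.64 jig frame [0.088  0.5965 0.0005]
scene notch 0.68 jig frame [0.0344 0.0388 0.06  ]
scene jig 0.76 jig frame [ 0.0003 -0.0008  0.0002]
top work 0.77 jig frame [-0.0089 -0.0424  0.0141]
top end_block 0.49 jig frame [-0.0018 -0.1467  0.0123]
top notch 0.41 jig frame [-0.1667  0.3153 -0.001 ]
top jig 0.82 jig frame [ 0.0002 -0.0018 -0.0043]
wrist notch 0.82 jig frame [0.0275 0.0412 0.0652]
wrist jig 0.9 jig frame [ 0.0032 -0.0055 -0.0027]
tcp [0.0324 0.038  0.0924]
```

The block is in contact with both the stop and the bumper. The bumper force is about 6 N, so I'll press a little further.

step_arm:
  commands:
    - [-0.0005,0,0,0,0,0,0.7]
    - [-0.001,0,0,0,0,0,0.7]
    - [-0.0015,0,0,0,0,0,0.7]
    - [-0.0015,0,0,0,0,0,0.7]

```text
clock: 22.95
position: [0.5342, -0.0278, 0.0924]
ee_rot: [[0.033, 0.999, 0.0], [0.999, -0.033, 0.002], [0.002, 0.0, -1.0]]
force: [-0.8, 11.2, 1.1]
opening: 0.0268
grip_force: 50.9
```

```bash
python3 - <<'E'
from h import *
np.set_printoptions(precision=4,suppress=True)
F=[]
for i in range(6):
    manip.grab_frame('scene'); s=manip.state(); F.append(s['force'])
print(s['clock'],s['position'],np.mean(F,0),np.std(F,0),s['opening'])
E
```

```text
23.25 [ 0.5342 -0.0278  0.0924] [-1.8565 11.5733  2.252 ] [0.3318 0.3828 0.4114] 0.026737942267923274
```

step_arm:
  commands:
    - [0,0,0.0008,0,0,0,0.7]
    - [0,0,0.001,0,0,0,0.65]
    - [0,0,0.0013,0,0,0,0.62]
    - [0,0,0.0017,0,0,0,0.58]
    - [0,0,0.002,0,0,0,0.55]
    - [0,0,0.0023,0,0,0,0.53]

```text
clock: 24.0
position: [0.5336, -0.0291, 0.0901]
ee_rot: [[0.034, 0.999, -0.001], [0.999, -0.034, -0.0], [-0.0, -0.001, -1.0]]
force: [-4.7, 4.5, 8.8]
opening: 0.04
grip_force: 12.8
```

step_arm:
  commands:
    - [0,0,0,0,0,0,0.51]
    - [0,0,0,0,0,0,0.49]
    - [0,0,0,0,0,0,0.46]
    - [0,0,0,0,0,0,0.42]
    - [0,0,0,0,0,0,0.36]
    - [0,0,0,0,0,0,0.3]
    - [0,0,0,0,0,0,0.2]

```text
clock: 24.88
position: [0.5341, -0.0291, 0.09]
ee_rot: [[0.034, 0.999, 0.0], [0.999, -0.034, 0.0], [0.0, -0.0, -1.0]]
force: [0.0, 0.3, -0.1]
opening: 0.0684
grip_force: 0.0
```

```bash
python3 - <<'E'
from h import *
np.set_printoptions(precision=4,suppress=True)
Ri=cv2.Rodrigues(np.radians([0,0,1.95]))[0];o=np.array([.5005,-.0635,0])
s=manip.state();print(s['clock'],s['position'],s['force'],s['opening'],s['grip_force'])
for i in range(2):
  for k in('scene','top','wrist'):
    c=manip.grab_frame(k)
    for n in ['work','notch','clamp']:
      for r in manip.tip_of(n,c)[:3]:
        j=(Ri@(np.array(r['xyz'])-o)).round(4)
        if abs(j[1])<.1: print(k,n,round(r['score'],2),'jig frame',j)
E
```

```text
24.875 [ 0.5341 -0.0291  0.09  ] [ 0.0146  0.2656 -0.1461] 0.06837532664975578 0.0
scene work 0.81 jig frame [-0.0083 -0.0416  0.0108]
scene notch 0.55 jig frame [0.0312 0.0409 0.06  ]
scene clamp 0.56 jig frame [0.0284 0.0323 0.0608]
top work 0.79 jig frame [-0.0098 -0.038   0.0123]
wrist work 0.88 jig frame [-0.014  -0.0416  0.0129]
wrist notch 0.82 jig frame [0.0268 0.0408 0.0646]
wrist clamp 0.94 jig frame [0.0314 0.0358 0.0618]
wrist clamp 0.46 jig frame [-0.0098 -0.0437  0.0125]
scene work 0.59 jig frame [-0.008  -0.0403  0.0133]
scene notch 0.58 jig frame [0.0353 0.0388 0.06  ]
top work 0.79 jig frame [-0.0089 -0.0378  0.0113]
top work 0.49 jig frame [-0.0002  0.0012 -0.0028]
wrist work 0.69 jig frame [-0.0107 -0.0401  0.0128]
wrist notch 0.73 jig frame [0.0306 0.0385 0.067 ]
wrist notch 0.45 jig frame [-0.0105 -0.0403  0.0145]
wrist clamp 0.59 jig frame [0.0329 0.0349 0.0597]
```

step_arm:
  commands:
    - [0,0,0,0,0,0,0.05]
    - [0,0,-0.01,0,0,0,0]
    - [0,0,-0.03,0,0,0,0]
    - [0,0,-0.07,0,0,0,0]
    - [0,0,-0.12,0,0,0,0]
    - [0,0,-0.16,0,0,0,0]
    - [0,0,-0.16,0,0,0,0]

```text
clock: 26.95
position: [0.5349, -0.029, 0.2531]
ee_rot: [[0.034, 0.999, 0.005], [0.999, -0.034, 0.0], [0.0, 0.005, -1.0]]
force: [-0.6, 0.4, -1.1]
opening: 0.0852
grip_force: 0.0
```

```bash
python3 - <<'E'
from h import *
np.set_printoptions(precision=4,suppress=True)
Ri=cv2.Rodrigues(np.radians([0,0,1.95]))[0];o=np.array([.5005,-.0635,0])
s=manip.state();print(s['clock'],s['position'],s['force'])
for k in('scene','wrist'):
    c=manip.grab_frame(k)
    for n in ['work','notch','clamp','clamp_pads','end_block','tool_handle','pencil','mallet']:
      for r in manip.tip_of(n,c)[:2]:
        print(k,n,round(r['score'],2),np.round(r['xyz'],3),'jig frame',(Ri@(np.array(r['xyz'])-o)).round(4))
E
```

```text
26.95 [ 0.5349 -0.029   0.2531] [-0.5734  0.3806 -1.1354]
scene work 0.6 [ 0.491 -0.106  0.012] jig frame [-0.0081 -0.0425  0.0122]
scene notch 0.72 [ 0.535 -0.026  0.061] jig frame [0.033  0.0382 0.061 ]
scene clamp 0.74 [ 0.535 -0.027  0.06 ] jig frame [0.0335 0.0373 0.0601]
scene clamp 0.59 [0.453 0.245 0.028] jig frame [-0.0582  0.3068  0.0282]
scene clamp_pads 0.8 [0.495 0.158 0.079] jig frame [-0.0132  0.2211  0.0788]
scene clamp_pads 0.77 [0.456 0.243 0.077] jig frame [-0.0548  0.3045  0.0771]
scene end_block 0.61 [ 0.535 -0.022  0.059] jig frame [0.0328 0.043  0.0592]
scene end_block 0.56 [ 0.494 -0.209  0.016] jig frame [-0.001  -0.1459  0.0159]
scene tool_handle 0.53 [0.563 0.222 0.002] jig frame [0.053  0.2879 0.0015]
scene pencil 0.43 [ 0.346  0.256 -0.003] jig frame [-0.1653  0.3145 -0.0029]
scene mallet 0.84 [0.611 0.531 0.001] jig frame [0.0906 0.5983 0.0014]
wrist work 0.64 [ 0.487 -0.105  0.014] jig frame [-0.0118 -0.0423  0.0145]
wrist notch 0.73 [ 0.528 -0.024  0.063] jig frame [0.0266 0.0409 0.0632]
wrist clamp 0.85 [ 0.537 -0.028  0.061] jig frame [0.0353 0.0366 0.0607]
wrist clamp_pads 0.88 [ 0.54  -0.032  0.11 ] jig frame [0.0387 0.0324 0.1104]
wrist end_block 0.85 [ 0.49 -0.21  0.01] jig frame [-0.006  -0.1465  0.0103]
wrist pencil 0.32 [ 0.492 -0.208  0.015] jig frame [-0.0035 -0.1447  0.0147]
```

The clamp is seated and closed on the fence, the block is still against the stop and bumper, and the bystanders are where they were. Handing in.

```bash
python3 -c "
from station import manip
print(manip.close_job())"
```

```text
the job is handed in; nothing more can be done
None
```

I handed the job in at about 27 s: the clamp is closed on the fence with its front jaw in the stop's notch, and the block is pressed on the bumper at an estimated 8.5 N before release (the remaining force was not measured and no verdict came back), with the bystanders undisturbed.

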